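Start the bench centrifuge

ROBOT

A 6-joint arm with a two-finger parallel gripper is mounted at the origin on the work surface. World frame = base frame: x ahead of the robot, y to its left, z up, the work surface at z = 0. Lengths are in m, angles in degrees, forces in N, time in s.
With the tool pointing down it reaches from about 0.225 to 0.875 m from the base axis. Payload 3.4 kg.
Tool frame: the origin (TCP) lies on the centre line of the jaws, within the pads' length; the fingertips stand 19 mm ahead of it and the grasp point (between the pads) is the TCP (tip_extent is the z of the fingertips in the tool frame, in m); z points along the fingers, y is the line along which they close (so a half turn about z gives the same grasp; the last joint's range is limited). The gripper opens to 85 mm and grips with 20 to 120 N. Pads are 22 mm wide; open, the fingers measure 114 mm over their backs; the gripper's body (76 mm by 85 mm) begins 54 mm behind the grasp point. The pads swing forward as they close: fully open they stand 13 mm farther back than shut.
Start: joints at [-84.282, 15.808, 86.224, -0, 77.962, -6.933], TCP at [0.126, -0.561, 0.25] pointing down, gripper open.
Joint ranges: [-165.64, 165.64], [-43.16, 119.46], [12.63, 154.43], [-67.54, 247.53], [6.08, 155.33], [-154.97, 154.97]. Speed limits (degrees/s): [147.25, 147.25, 180, 180, 180, 180].

INTERFACE

Orientations are given as a 3x3 rotation matrix whose columns are the frame's x, y, z axes.
In Python, from station import observe, snapshot, close_job, tip_extent gives the robot as it stands.
- The arm moves only by the tool step_arm, never from a script. Its arguments are lists of equal length, an entry for each row: "translation": the shift along the tool's x, y, z in m, a list of three; "twist": the turn about the tool's z in degrees; "fingers": the gripper's target within -1 to 1 (fully open at 1, half-way at 0, shut at -1). A call has 1 to 12 rows; each row is the pose to reach, as a shift and turn from the pose commanded when the call began, along the tool's axes at that moment; what a row does not reach only later rows make up. A row lasts 1/12 s, in which the tool goes at most 41.7 mm and 7.16 degrees, less where a joint would pass 70% of its speed; a pose out of reach is approached as far as the arm can. A call with a gripper value outside its range is refused whole. The fingers move at their own pace and stop on an object; "squeeze" is the grip in N (left out, the last holds). Time passes only in rows, so rows that repeat a pose let the fingers close. It gives the time, the measured TCP pose, the force, the opening and the grip force at its end, in the units of the state.
- observe(): the state, without advancing time (a new reading comes with each control period).
- snapshot(name): name is "side" or "top" or "wrist"; returns a dict with "img" (420x560x3 uint8, red, green, blue), "mtx" (3x3 intrinsics, pixels), "world_from_camera" (4x4, takes a point from camera to world coordinates). Camera axes: x right, y down, z forward; pixel columns grow to the right and rows downward; lengths in m; the calibration is good to about 2 mm. A picture is of the moment at which its call begins. There is no depth.
- close_job(): hands the job in; it is judged then, once.
The state is a dict: "time_s": time; "joint_pos": joint angles; "qvel": joint speeds; "effort": joint torques, N m; "position": TCP position; "eef_rot": TCP orientation; "wrist_force": force on the tool from outside, world axes, zero at the start; "wrist_torque": the same for the moment, N m; "grip_width": finger opening in m; "grip_force": force on a finger pad.
Only numpy, scipy, OpenCV 4.12 (cv2) and the standard library are available. Lean on these libraries where they do the work, as an engineer would, in place of code of your own. Each camera call takes 0.05 s, during which the arm holds its last target. There are 200 camera calls.

TASK

The small plasma tubes are already in the rotor of the bench centrifuge; get it running with closed fingertips, taking hold of nothing. First switch it on by pressing the far half of the red rocker at the left of its sloping panel fully down, then push the open lid gently all the way shut by its blue lip, then press the green start key right down and let it come up again. Press neither the red nor the yellow key nor start before the lid is shut, do not raise the lid or touch the seal beneath it, and leave the things standing around where they are.

Things in the scene. Friction and masses are not known exactly. Their poses are not given: they have to be found in the camera images.
- centrifuge: Cream-white micro-centrifuge, fixed: 280 mm deep (x), 250 wide (y), deck 122 high. Origin: centre of its underside on the bench; x from front to hinge side, y to its left seen from the front, z up. Its front strip, x = -140 to -65 mm, is a panel rising at 20 degrees from 93.5 mm high at the front to 121; rocker, display and keys stand in a row at x = -108 mm, where the panel is 105 mm high.
- rocker (a joint): Red mains rocker, 30 mm long (up the slope), 21.5 wide, at the centrifuge's y = +90 mm. Pivot across its middle (along y), 4 mm above the panel; two halves meet there in a V. 0 = off (far half up, its end 6 mm above the pivot), 0.40 rad = on (far half down, parallel to the panel). 3 N at 10 mm from the pivot turns it; it stays where left. A tip bearing on pivot or near half cannot press it fully.
- rocker_on (a point): On top of the rocker's far half (marked with a short white line), 10 mm from the pivot up the slope towards the lid; the half ends 5 mm further on. Moves with the rocker.
- lid (a joint): Hinged lid with a smoked round window. 0 rad = shut, lying on the deck (a hard stop); 0.75 to 1.0 rad open at the start, limit 1.5. It turns up and back about the hinge line. The stiff hinge holds it at any angle, no spring; about 2 to 5 N at the lip closes it.
- lid_lip (a point): Middle of the upper front edge of the lid's blue push lip (lip 70 mm wide along y, standing 16 mm forward of the lid, 12 mm thick). Moves with the lid. In the lid's own shut position it lies 202 mm in front of and 14 mm above the hinge line, 138 mm above the bench, 34 mm behind the row of keys.
- lid_hinge (a point): Middle of the lid's hinge line, which runs along the centrifuge's y: in the centrifuge's frame x = +128 mm, z = 124 mm. Fixed to the centrifuge, same axes.
- lid_seal: Black rubber seal and steel latch hook on the underside of the lid, also under its lip; not to be touched. Origin on the hinge line.
- key_start (a joint): Green start key, cap 20 mm (up the slope) by 18, its top 7 mm above the panel. Sprung: 0 = up, 0.005 m = fully down along the panel's normal (1 N to begin, 4 N fully down); springs back. The three keys stand 35 mm apart, at the centrifuge's y = -27, -62 and -97 mm (right of its middle), in an order that changes.
- key_start_top (a point): Centre of the top of the green start key; moves with the key. Axes as the centrifuge's, not tilted with the panel.
- key_stop (a joint): Red stop key of the same kind; leave alone. 0 = up, 0.005 m = down.
- key_stop_top (a point): Centre of the top of the red stop key.
- key_pulse (a joint): Yellow short-spin key of the same kind; leave alone. 0 = up, 0.005 m = down.
- key_pulse_top (a point): Centre of the top of the yellow key.
- tube_rack: Loose blue tube rack, 176 x 70 x 64 mm, to the left of the centrifuge; origin at the centre of its underside. Leave alone.
- tube_a: Blood tube, 13 mm thick and 98 mm long with a green cap, upright in the rack, its top 104 mm above the bench; origin at its foot. Leave alone.
- tube_b: Another blood tube like tube_a, green cap. Leave alone.
- tube_c: Another blood tube like tube_a, purple cap. Leave alone.
- mug: White mug, 80 mm across and 92 mm high, to the right of the centrifuge; origin at the centre of its foot. Leave alone.
- tip_box: Box of pipette tips, blue with clear top, 118 x 80 x 75 mm, to the right of the centrifuge; origin at the centre of its underside. Leave alone.
- wash_bottle: White plastic bottle with blue cap, 62 mm across, 150 mm high, to the right of the centrifuge; origin at the centre of its foot. Leave alone.
- marker: Marker pen, white with black cap, 130 mm long, 16 mm thick, lying in front of the centrifuge; origin below its middle. Leave alone.
- timer: White bench timer, 55 x 70 x 18 mm, lying flat in front of the centrifuge; origin at the centre of its underside. Leave alone.

How it is judged:
By the outcome, as a careful person would: the job done as asked, in the order asked, and still so for the second after the job is handed in, with the robot touching nothing.
It also fails if it takes over 61 s, if anything falls off the work surface, if the arm or the gripper's body presses on something with over 40 N, if the wrist force passes 120 N, or if a joint passes its speed limit or range.

## Working session

There is one attempt and no reset: what is moved stays moved. The work goes in short steps, Python scripts to look and compute and a tool call to move; the robot and the scene stay as the last step left them, time stands still between calls to the robot, and variables do not carry over. Pictures are saved under pics/ and viewed, at most 10 in all, crops included, and the job is handed in when it is done.

Besides the shell and the picture viewer there is one more tool, called after "Call:" as name([rows], argument=value, ...), one row to a line, values as JSON. step_arm: Moves the arm, as the interface text tells. Its arguments: {"type":"object","properties":{"translation":{"type":"array","items":{"type":"array","items":{"type":"number"}}},"twist":{"type":"array","items":{"type":"number"}},"fingers":{"type":"array","items":{"type":"number"}},"squeeze":{"type":"number"}},"required":["translation","twist","fingers"]}

```bash
mkdir -p pics; python3 - <<'E'
from station import *
import cv2,numpy as np
o=observe();print(o['time_s'],o['position'],o['eef_rot'],o['grip_width'],tip_extent)
for n in('side','top'):
    s=snapshot(n);cv2.imwrite(f'pics/{n}0.png',s['img'][:,:,::-1]);np.savez(f'{n}0.npz',**s);print(n,s['mtx'],s['world_from_camera'])
E
```

```text
0.0 [ 0.12588255 -0.56052875  0.24942727] [[ 9.75725451e-01  2.18997300e-01 -1.66644487e-04]
 [ 2.18997228e-01 -9.75723716e-01  1.85600080e-03]
 [ 2.43860187e-04 -1.84744190e-03 -9.99998264e-01]] 0.08509139432775993 0.019
side [[439.737305     0.         283.63109878]
 [  0.         439.737305   216.42826654]
 [  0.           0.           1.        ]] [[-0.99828524 -0.0169392   0.05603253  0.4930708 ]
 [-0.05406333  0.63381494 -0.77159301  0.80380707]
 [-0.02244408 -0.77329922 -0.63364389  0.79102092]
 [ 0.          0.          0.          1.        ]]
top [[534.44311146   0.         281.43099746]
 [  0.         534.44311146 217.08811893]
 [  0.           0.           1.        ]] [[-2.50992154e-02 -9.90125160e-01  1.37920978e-01  3.66807789e-01]
 [-9.99682671e-01  2.51547180e-02 -1.34085096e-03 -7.53805107e-03]
 [-2.14175305e-03 -1.37910866e-01 -9.90442328e-01  1.48909782e+00]
 [ 0.00000000e+00  0.00000000e+00  0.00000000e+00  1.00000000e+00]]
```

View pics/side0.png

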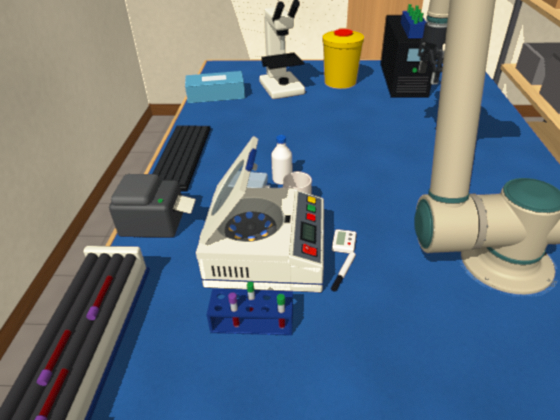

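View pics/top0.png

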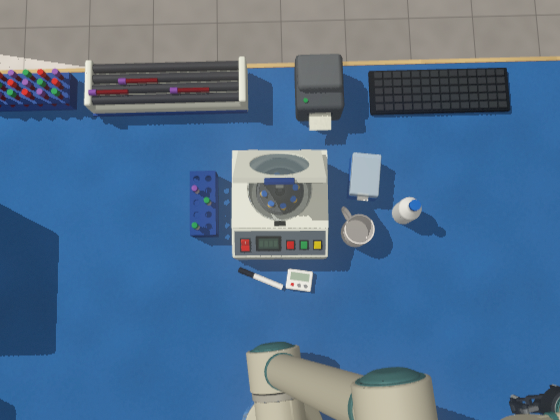

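Side: rocker about (308,250), red, green and yellow keys about (310,217), (311,208), (312,200). Top: rocker (245,244), keys red (290,244), green (304,244), yellow (317,244), and the blue lip about (280,181). Green is the middle key.

```bash
cat > h.py <<'E'
import numpy as np,cv2
def P(s):
    return s['mtx']@np.linalg.inv(s['world_from_camera'])[:3]
def tri(a,pa,b,pb):
    X=cv2.triangulatePoints(P(a),P(b),np.float64(pa).reshape(2,1),np.float64(pb).reshape(2,1)).ravel();return X[:3]/X[3]
def plane(s,p,z):
    T=s['world_from_camera'];d=T[:3,:3]@np.linalg.solve(s['mtx'],[p[0],p[1],1]);return T[:3,3]+d*(z-T[2,3])/d[2]
R=dict(red=[((0,140,110),(8,255,255)),((172,140,110),(180,255,255))],green=[((45,120,60),(80,255,255))],yellow=[((20,140,120),(35,255,255))],blue=[((100,130,40),(130,255,255))])
def blobs(img,c,win,amin=8):
    x0,y0,x1,y1=win;h=cv2.cvtColor(np.ascontiguousarray(img[y0:y1,x0:x1]),cv2.COLOR_RGB2HSV)
    m=sum(cv2.inRange(h,np.array(l),np.array(u)) for l,u in R[c])
    n,_,st,ce=cv2.connectedComponentsWithStats(m)
    return [(tuple(np.round(ce[i]+[x0,y0],1)),st[i].tolist()) for i in range(1,n) if st[i][4]>=amin]
E
python3 - <<'E'
from h import *
s=dict(np.load('side0.npz'));t=dict(np.load('top0.npz'))
for c in('red','green','yellow'):
    print(c,'side',blobs(s['img'],c,(290,190,328,262)),'top',blobs(t['img'],c,(233,232,328,256)))
a=cv2.resize(s['img'][125:300,190:345],None,fx=3.4,fy=3.4,interpolation=2)
b=cv2.resize(t['img'][145:265,225:335],None,fx=4.9,fy=4.9,interpolation=2)[:595,:]
cv2.imwrite('pics/s1.png',a[:,:,::-1]);cv2.imwrite('pics/t1.png',b[:,:,::-1])
E
```

```text
red side [((np.float64(310.8), np.float64(216.6)), [17, 23, 9, 8, 56]), ((np.float64(309.0), np.float64(249.6)), [12, 54, 15, 12, 115])] top [((np.float64(244.7), np.float64(244.7)), [8, 7, 9, 12, 91]), ((np.float64(290.0), np.float64(244.5)), [54, 9, 7, 8, 56])]
green side [((np.float64(310.9), np.float64(207.9)), [17, 15, 9, 7, 51])] top [((np.float64(303.5), np.float64(244.5)), [68, 9, 6, 8, 48])]
yellow side [((np.float64(311.4), np.float64(199.2)), [18, 6, 8, 7, 46])] top [((np.float64(317.0), np.float64(244.5)), [81, 9, 7, 8, 56])]
```

View pics/s1.png

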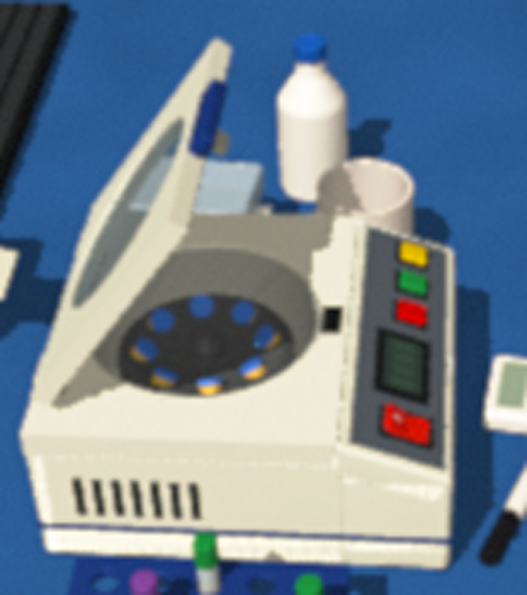

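View pics/t1.png

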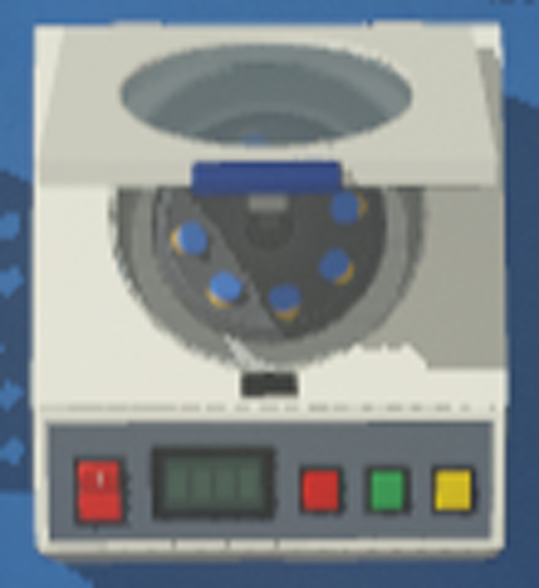

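The crops show the lip at side about (251,160) and top (279.5,181), with the white line on the rocker's far half at top about (245.5,242). The key order red, green, yellow is confirmed.

```bash
python3 - <<'E'
from h import *
np.set_printoptions(precision=4,suppress=True)
s=dict(np.load('side0.npz'));t=dict(np.load('top0.npz'))
pts={'rocker':((309,249.6),(244.7,244.7)),'red':((310.8,216.6),(290,244.5)),'green':((310.9,207.9),(303.5,244.5)),'yel':((311.4,199.2),(317,244.5))}
for k,(a,b) in pts.items(): print(k,tri(s,a,t,b),plane(t,b,.112),plane(s,a,.112))
bs=blobs(s['img'],'blue',(240,140,262,175));bt=blobs(t['img'],'blue',(258,174,302,190));print(bs,bt)
print('lip',tri(s,(251.2,159.7),t,(279.5,181.3)))
# marker/timer, panel front corners from top crop
for p in((38,552),(503,552),(33,28),(500,28)): print(plane(t,np.array(p)/4.9+[225,145],.095 if p[1]>500 else .122))
E
```

```text
rocker [0.4897 0.0875 0.1078] [0.489  0.0873 0.112 ] [0.4903 0.0919 0.112 ]
red [ 0.487  -0.0298  0.1074] [ 0.4865 -0.0297  0.112 ] [ 0.487  -0.0241  0.112 ]
green [ 0.4865 -0.0648  0.1068] [ 0.4857 -0.0646  0.112 ] [ 0.487  -0.0583  0.112 ]
yel [ 0.4855 -0.0998  0.1078] [ 0.4848 -0.0994  0.112 ] [ 0.4859 -0.0942  0.112 ]
[((np.float64(242.6), np.float64(143.8)), [0, 0, 9, 12, 59]), ((np.float64(255.5), np.float64(157.9)), [6, 0, 16, 32, 297])] [((np.float64(279.5), np.float64(180.5)), [7, 4, 29, 6, 164]), ((np.float64(294.6), np.float64(186.6)), [35, 11, 4, 4, 15])]
lip [ 0.6183 -0.0068  0.283 ]
[0.4574 0.1201 0.095 ]
[ 0.4512 -0.1271  0.095 ]
[0.7366 0.1168 0.122 ]
[ 0.7302 -0.1336  0.122 ]
```

Call:
step_arm([
  [0.009,-0.01,-0.005],
  [0.027,-0.03,-0.01],
  [0.045,-0.05,-0.015],
  [0.063,-0.07,-0.02],
  [0.082,-0.09,-0.03],
  [0.1,-0.11,-0.035],
  [0.118,-0.13,-0.04],
  [0.136,-0.15,-0.045],
  [0.155,-0.17,-0.05],
  [0.173,-0.19,-0.05],
  [0.19,-0.21,-0.05],
  [0.209,-0.23,-0.05],
], twist=[0,0,0,0,0,0,0,0,0,0,0,0], fingers=[-1,-1,-1,-1,-1,-1,-1,-1,-1,-1,-1,-1])

```text
time_s: 1.1
position: [0.2795, -0.2885, 0.3006]
eef_rot: [[0.976, 0.219, 0.0], [0.219, -0.976, 0.0], [0.0, -0.0, -1.0]]
wrist_force: [0.7, -0.3, -0.4]
grip_width: -0.0007
grip_force: 0.0
```

Call:
step_arm([
  [0.018,-0.02,0],
  [0.036,-0.04,0],
  [0.055,-0.06,0],
  [0.073,-0.08,0],
  [0.091,-0.1,0],
  [0.11,-0.12,0],
  [0.128,-0.145,0],
  [0.146,-0.165,0],
  [0.164,-0.185,0],
  [0.182,-0.21,0],
  [0.2,-0.235,0],
  [0.22,-0.249,0],
], twist=[0,1,2,4,6,8,10,12,13,14,14,14], fingers=[-1,-1,-1,-1,-1,-1,-1,-1,-1,-1,-1,-1])

```text
time_s: 2.1
position: [0.4381, 0.0035, 0.3006]
eef_rot: [[1.0, -0.022, -0.001], [-0.022, -1.0, 0.001], [-0.001, -0.001, -1.0]]
wrist_force: [0.3, 0.2, 0.1]
grip_width: -0.0
grip_force: 0.0
```

```bash
python3 - <<'E'
from station import *
import cv2,numpy as np
np.set_printoptions(precision=4,suppress=True)
o=observe();print(o['time_s'],o['position'],o['eef_rot'],o['grip_width'],o['joint_pos'])
s=snapshot('wrist');cv2.imwrite('pics/w0.png',s['img'][:,:,::-1]);np.savez('w0.npz',**s);print(s['world_from_camera'])
E
```

```text
2.1 [0.4381 0.0035 0.3006] [[ 0.9998 -0.0218 -0.0009]
 [-0.0218 -0.9998  0.0015]
 [-0.0009 -0.0014 -1.    ]] -5.7539784585479285e-06 [-8.7098  2.254  95.9606  0.0756 81.8494 82.5279]
[[-0.0212 -0.9564 -0.2912  0.5118]
 [-0.9998  0.0196  0.0084  0.0028]
 [-0.0023  0.2914 -0.9566  0.424 ]
 [ 0.      0.      0.      1.    ]]
```

View pics/w0.png

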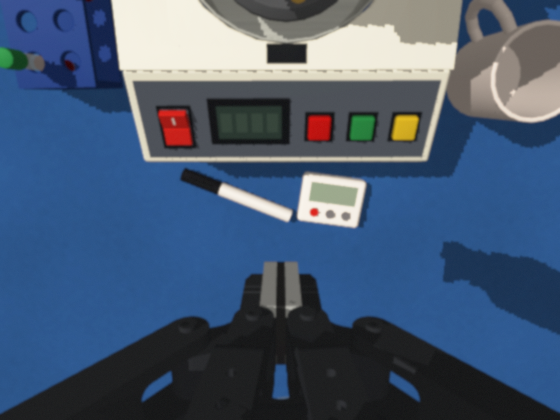

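The wrist view shows the rocker at about (176,127) with its white line at (174,122), and the red, green and yellow keys at (319,127), (362,127) and (405,127). The marker and timer are clear of the panel.

```bash
python3 - <<'E'
from h import *
np.set_printoptions(precision=4,suppress=True)
w=dict(np.load('w0.npz'));t=dict(np.load('top0.npz'));s=dict(np.load('side0.npz'))
T={'rocker':(244.7,244.7),'red':(290,244.5),'green':(303.5,244.5),'yellow':(317,244.5)}
S={'rocker':(309,249.6),'red':(310.8,216.6),'green':(310.9,207.9),'yellow':(311.4,199.2)}
for c in('red','green','yellow'):
  for b,st in blobs(w['img'],c,(140,95,430,155),60):
    k='rocker' if b[0]<220 else c
    print(k,b,st,'plane',plane(w,b,.111),'tri side',tri(w,b,s,S[k]),'top',tri(w,b,t,T[k]))
h=w['img'][95:155,150:200].astype(int);m=(h.min(2)>150);y,x=np.nonzero(m);
if len(x): print('line',x.mean()+150,y.mean()+95,len(x),plane(w,(x.mean()+150,y.mean()+95),.117))
bx=[plane(w,p,.122) for p in((120,70),(462,70))];print(bx)
E
```

```text
rocker (np.float64(175.1), np.float64(127.0)) [18, 15, 34, 35, 913] plane [0.4896 0.0893 0.111 ] tri side [0.4899 0.0896 0.1099] top [0.4891 0.0873 0.1159]
red (np.float64(318.7), np.float64(127.4)) [168, 21, 23, 25, 534] plane [ 0.4868 -0.0271  0.111 ] tri side [ 0.4869 -0.0272  0.1095] top [ 0.4869 -0.0291  0.1043]
green (np.float64(361.6), np.float64(127.4)) [209, 20, 26, 26, 598] plane [ 0.4861 -0.0618  0.111 ] tri side [ 0.4865 -0.0621  0.1091] top [ 0.4861 -0.0646  0.1018]
yellow (np.float64(404.7), np.float64(127.1)) [252, 20, 27, 25, 574] plane [ 0.4856 -0.0967  0.111 ] tri side [ 0.4857 -0.097   0.11  ] top [ 0.4853 -0.0999  0.1019]
[array([0.533 , 0.1234, 0.122 ]), array([ 0.5275, -0.1329,  0.122 ])]
```

Call:
step_arm([
  [0.01,-0.015,0.01],
  [0.02,-0.03,0.025],
  [0.03,-0.045,0.04],
  [0.04,-0.06,0.055],
  [0.05,-0.075,0.07],
  [0.056,-0.085,0.085],
  [0.058,-0.087,0.1],
  [0.058,-0.087,0.115],
  [0.058,-0.087,0.13],
  [0.058,-0.087,0.14],
  [0.058,-0.087,0.14],
  [0.058,-0.087,0.14],
], twist=[0,0,0,0,0,0,0,0,0,0,0,0], fingers=[-1,-1,-1,-1,-1,-1,-1,-1,-1,-1,-1,-1])

```text
time_s: 3.15
position: [0.4991, 0.0859, 0.1602]
eef_rot: [[1.0, -0.024, -0.001], [-0.024, -1.0, -0.0], [-0.001, 0.0, -1.0]]
wrist_force: [-0.1, -0.7, 0.5]
grip_width: -0.0
grip_force: 0.0
```

```bash
python3 - <<'E'
from station import *
import cv2,numpy as np
s=snapshot('wrist');w=s['img'][:,:,::-1];t=snapshot('side');a=cv2.resize(np.ascontiguousarray(t['img'][150:290,250:400,::-1]),None,fx=2.8,fy=2.8)
cv2.imwrite('pics/w1.png',np.hstack([cv2.resize(np.ascontiguousarray(w[60:340,150:410]),(364,392)),a]))
np.savez('w1.npz',**s)
E
```

```text
(no output)
```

View pics/w1.png

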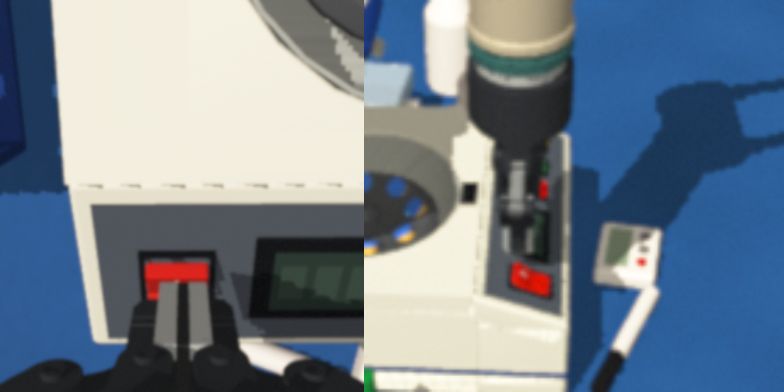

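The tip, at (180,285) in the left crop, sits about 3 mm right of the rocker's middle. I shift left and press.

Call:
step_arm([
  [0,-0.0035,0.006],
  [0,-0.0035,0.012],
  [0,-0.0035,0.016],
  [0,-0.0035,0.019],
  [0,-0.0035,0.021],
  [0,-0.0035,0.023],
  [0,-0.0035,0.025],
  [0,-0.0035,0.026],
  [0,-0.0035,0.026],
], twist=[0,0,0,0,0,0,0,0,0], fingers=[-1,-1,-1,-1,-1,-1,-1,-1,-1])

```text
time_s: 4.0
position: [0.5012, 0.0893, 0.1348]
eef_rot: [[1.0, -0.024, 0.003], [-0.024, -1.0, -0.0], [0.003, -0.0, -1.0]]
wrist_force: [1.2, 0.1, 2.7]
grip_width: 0.0001
grip_force: 1.3
```

Call:
step_arm([
  [-0.001,0,0.001],
  [-0.001,0,0.001],
  [-0.001,0,0.002],
  [-0.001,0,0.002],
], twist=[0,0,0,0], fingers=[-1,-1,-1,-1])

```text
time_s: 4.33
position: [0.4995, 0.0894, 0.133]
eef_rot: [[1.0, -0.024, 0.002], [-0.024, -1.0, -0.0], [0.002, -0.0, -1.0]]
wrist_force: [3.1, -0.0, 5.6]
grip_width: 0.0
grip_force: 3.2
```

Call:
step_arm([
  [0,0,0.001],
  [0,0,0.001],
  [0,0,0.002],
  [0,0,0.002],
], twist=[0,0,0,0], fingers=[-1,-1,-1,-1])

```text
time_s: 4.67
position: [0.4996, 0.0894, 0.1327]
eef_rot: [[1.0, -0.023, 0.003], [-0.023, -1.0, -0.0], [0.003, 0.0, -1.0]]
wrist_force: [-1.1, -0.7, 17.0]
grip_width: -0.0
grip_force: 8.8
```

Call:
step_arm([
  [0,0,-0.005],
  [0,0,-0.02],
  [-0.01,0,-0.045],
  [-0.02,0.01,-0.075],
  [-0.02,0.03,-0.105],
  [-0.02,0.045,-0.135],
  [-0.02,0.06,-0.165],
  [-0.01,0.07,-0.195],
  [0.0,0.08,-0.22],
  [0.02,0.088,-0.24],
  [0.04,0.092,-0.245],
  [0.045,0.092,-0.245],
], twist=[0,0,0,0,0,0,0,0,0,0,0,0], fingers=[-1,-1,-1,-1,-1,-1,-1,-1,-1,-1,-1,-1])

```text
time_s: 5.67
position: [0.5434, -0.0047, 0.3755]
eef_rot: [[1.0, -0.025, 0.001], [-0.025, -1.0, -0.0], [0.001, 0.0, -1.0]]
wrist_force: [-0.6, 0.6, 0.3]
grip_width: -0.0001
grip_force: 0.0
```

```bash
python3 - <<'E'
from station import *
import cv2,numpy as np
s=snapshot('wrist');t=snapshot('side');np.savez('w2.npz',**s);np.savez('s2.npz',**t)
a=cv2.resize(np.ascontiguousarray(t['img'][120:280,220:340]),(315,420))
cv2.imwrite('pics/w2.png',np.hstack([s['img'][:,:480],a])[:,:,::-1]);print(observe()['position'])
E
```

```text
[ 0.54085608 -0.00349753  0.37329459]
```

View pics/w2.png

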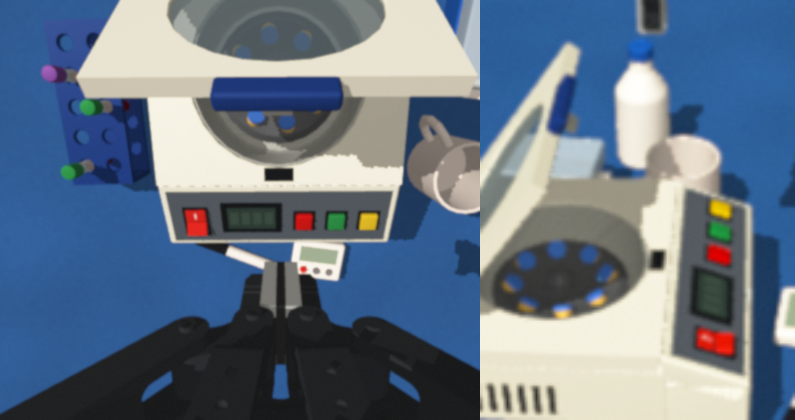

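The rocker shows at (196,222) with its far half flattened. The lip is at rows 78–108, columns 213–340. Next I locate its upper front edge by casting a ray onto the hinge circle.

```bash
python3 - <<'E'
from h import *
from scipy.optimize import brentq
w=dict(np.load('w2.npz'));print(w['world_from_camera'][:3,3])
for r in range(74,112,2): print(r,w['img'][r,260:300].mean(0).astype(int),end=' ')
C=(.7258,.124);L=.2025
for r in (78,82,86,90,104,108):
    f=lambda z:(lambda p:np.hypot(p[0]-C[0],z-C[1])-L)(plane(w,(277,r),z))
    z=brentq(f,.2,.33);p=plane(w,(277,r),z);print(r,p.round(4),np.arctan2(z-C[1],C[0]-p[0])-.0692)
for a in(1,.95,.9,.85,.8,.75):
    f=a+.0692;o=[]
    for u,v in((.202,.014),(.202,.002),(.186,.014)):
        x=C[0]-u*np.cos(a)+v*np.sin(a);z=C[1]+u*np.sin(a)+v*np.cos(a);q=P(w)@[x,0,z,1];o.append(q[1]/q[2])
    print(a,np.round(o,1))
E
```

```text
[ 0.61682715 -0.00539767  0.49900963]
74 [231 226 208] 76 [179 176 173] 78 [ 49  65 120] 80 [ 28  54 117] 82 [ 28  54 118] 84 [ 29  54 118] 86 [ 30  54 119] 88 [ 30  54 119] 90 [ 31  56 122] 92 [ 37  64 131] 94 [ 43  70 140] 96 [ 41  66 133] 98 [ 32  55 116] 100 [ 27  49 106] 102 [ 26  48 103] 104 [ 26  47 100] 106 [24 45 97] 108 [24 42 91] 110 [48 55 80] 78 [ 0.6257 -0.0039  0.3   ] 0.9846483425758096
82 [ 0.6239 -0.0038  0.299 ] 0.9741422479463341
86 [ 0.622  -0.0037  0.2979] 0.963398857834672
90 [ 0.6201 -0.0037  0.2967] 0.9524037395420893
104 [ 0.6132 -0.0035  0.2923] 0.9116955207564744
108 [ 0.6111 -0.0034  0.2909] 0.8993473082083808
1 [72.2 93.8 56.1]
0.95 [ 91.  110.3  73.2]
0.9 [107.9 125.   88.7]
0.85 [123.  138.  102.8]
0.8 [136.3 149.4 115.4]
0.75 [148.1 159.4 126.6]
```

Call:
step_arm([
  [0.02,0,0],
  [0.04,0,0],
  [0.06,0,0.005],
  [0.075,0,0.015],
  [0.081,0,0.03],
  [0.081,0,0.04],
  [0.081,0,0.045],
  [0.081,0,0.045],
], twist=[0,0,0,0,0,0,0,0], fingers=[-1,-1,-1,-1,-1,-1,-1,-1])

```text
time_s: 6.43
position: [0.6202, -0.005, 0.3281]
eef_rot: [[1.0, -0.023, -0.006], [-0.023, -1.0, 0.001], [-0.006, -0.001, -1.0]]
wrist_force: [-1.1, 0.3, 0.5]
grip_width: 0.0
grip_force: 0.0
```

```bash
python3 - <<'E'
import numpy as np
from station import observe
o=observe();print(o['position'])
for a in np.r_[np.arange(.94,0,-.04),0]:
    f=a+.0692;print(round(a,2),'tcp x %.4f z %.4f'%(.7258-.2025*np.cos(f)+.004,.124+.2025*np.sin(f)+.019))
E
```

```text
[ 0.62018045 -0.00498617  0.32811248]
0.94 tcp x 0.6220 z 0.3144
0.9 tcp x 0.6152 z 0.3099
0.86 tcp x 0.6086 z 0.3052
0.82 tcp x 0.6022 z 0.3003
0.78 tcp x 0.5960 z 0.2950
0.74 tcp x 0.5901 z 0.2896
0.7 tcp x 0.5843 z 0.2839
0.66 tcp x 0.5788 z 0.2779
0.62 tcp x 0.5735 z 0.2718
0.58 tcp x 0.5685 z 0.2654
0.54 tcp x 0.5637 z 0.2589
0.5 tcp x 0.5592 z 0.2521
0.46 tcp x 0.5550 z 0.2452
0.42 tcp x 0.5511 z 0.2382
0.38 tcp x 0.5474 z 0.2309
0.34 tcp x 0.5440 z 0.2236
0.3 tcp x 0.5409 z 0.2161
0.26 tcp x 0.5382 z 0.2085
0.22 tcp x 0.5357 z 0.2008
0.18 tcp x 0.5336 z 0.1929
0.14 tcp x 0.5317 z 0.1851
0.1 tcp x 0.5302 z 0.1771
0.06 tcp x 0.5290 z 0.1691
0.02 tcp x 0.5281 z 0.1610
0.0 tcp x 0.5278 z 0.1570
```

Call:
step_arm([
  [0.001,0,0.004],
  [0.002,0,0.008],
  [0.002,0,0.011],
  [0.002,0,0.013],
  [0.002,0,0.015],
  [0.002,0,0.015],
], twist=[0,0,0,0,0,0], fingers=[-1,-1,-1,-1,-1,-1])

```text
time_s: 6.93
position: [0.6242, -0.0057, 0.3154]
eef_rot: [[1.0, -0.024, -0.0], [-0.024, -1.0, -0.0], [-0.0, 0.0, -1.0]]
wrist_force: [-0.9, 0.8, 0.5]
grip_width: 0.0
grip_force: 0.3
```

Call:
step_arm([
  [-0.002,0,0.002],
  [-0.006,0,0.004],
  [-0.009,0,0.006],
  [-0.012,0,0.009],
  [-0.016,0,0.011],
  [-0.019,0,0.014],
  [-0.022,0,0.016],
  [-0.025,0,0.019],
  [-0.029,0,0.022],
  [-0.033,0,0.025],
  [-0.037,0,0.028],
  [-0.04,0,0.031],
], twist=[0,0,0,0,0,0,0,0,0,0,0,0], fingers=[-1,-1,-1,-1,-1,-1,-1,-1,-1,-1,-1,-1])

```text
time_s: 7.93
position: [0.5845, -0.0047, 0.2836]
eef_rot: [[1.0, -0.024, 0.001], [-0.024, -1.0, -0.0], [0.001, 0.0, -1.0]]
wrist_force: [-0.4, -1.1, 1.1]
grip_width: 0.0003
grip_force: 0.5
```

```bash
python3 - <<'E'
from h import *
from station import *
s=snapshot('side')
a=cv2.resize(np.ascontiguousarray(s['img'][110:270,200:340]),(525,600))
cv2.imwrite('pics/s3.png',a[:,:,::-1])
E
```

```text
(no output)
```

View pics/s3.png

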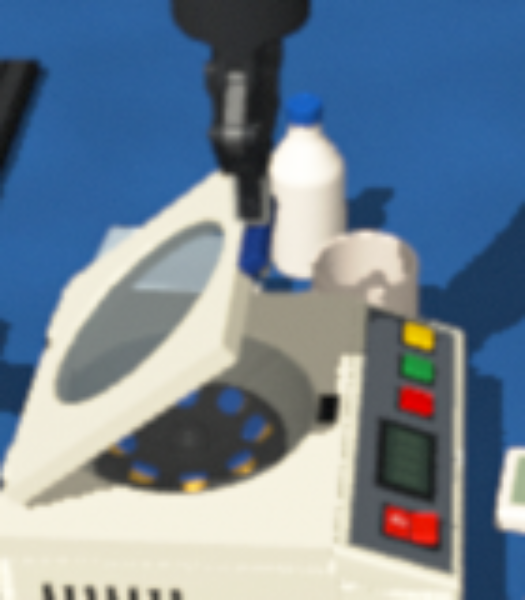

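The lid is moving down with the tip on the lip at about (252,215), clear of the seal. I follow the arc.

Call:
step_arm([
  [-0.003,0,0.003],
  [-0.006,0,0.006],
  [-0.008,0,0.009],
  [-0.011,0,0.012],
  [-0.013,0,0.015],
  [-0.016,0,0.019],
  [-0.018,0,0.022],
  [-0.021,0,0.025],
  [-0.023,0,0.029],
  [-0.025,0,0.032],
  [-0.027,0,0.035],
  [-0.029,0,0.039],
], twist=[0,0,0,0,0,0,0,0,0,0,0,0], fingers=[-1,-1,-1,-1,-1,-1,-1,-1,-1,-1,-1,-1])

```text
time_s: 8.98
position: [0.5553, -0.004, 0.2451]
eef_rot: [[1.0, -0.024, -0.0], [-0.024, -1.0, -0.0], [-0.0, 0.0, -1.0]]
wrist_force: [-0.6, 0.2, 1.3]
grip_width: -0.0002
grip_force: 0.7
```

Call:
step_arm([
  [-0.002,0,0.004],
  [-0.004,0,0.007],
  [-0.006,0,0.011],
  [-0.008,0,0.014],
  [-0.01,0,0.018],
  [-0.011,0,0.022],
  [-0.013,0,0.026],
  [-0.014,0,0.029],
  [-0.015,0,0.033],
  [-0.017,0,0.037],
  [-0.018,0,0.041],
  [-0.019,0,0.044],
], twist=[0,0,0,0,0,0,0,0,0,0,0,0], fingers=[-1,-1,-1,-1,-1,-1,-1,-1,-1,-1,-1,-1])

```text
time_s: 9.98
position: [0.5363, -0.0036, 0.2007]
eef_rot: [[1.0, -0.024, -0.0], [-0.024, -1.0, -0.0], [-0.0, 0.0, -1.0]]
wrist_force: [0.2, 0.1, 0.9]
grip_width: 0.0001
grip_force: 0.2
```

Call:
step_arm([
  [-0.001,0,0.003],
  [-0.002,0,0.007],
  [-0.003,0,0.01],
  [-0.003,0,0.014],
  [-0.004,0,0.017],
  [-0.005,0,0.02],
  [-0.005,0,0.023],
  [-0.006,0,0.026],
  [-0.006,0,0.029],
  [-0.007,0,0.032],
  [-0.007,0,0.034],
  [-0.007,0,0.036],
], twist=[0,0,0,0,0,0,0,0,0,0,0,0], fingers=[-1,-1,-1,-1,-1,-1,-1,-1,-1,-1,-1,-1])

```text
time_s: 10.98
position: [0.5293, -0.0033, 0.165]
eef_rot: [[1.0, -0.024, -0.0], [-0.024, -1.0, -0.0], [-0.0, 0.0, -1.0]]
wrist_force: [-0.9, 0.8, 0.8]
grip_width: -0.0001
grip_force: 0.2
```

Call:
step_arm([
  [0,0,0.001],
  [-0.001,0,0.002],
  [-0.001,0,0.003],
  [-0.001,0,0.004],
  [-0.001,0,0.005],
  [-0.001,0,0.006],
  [-0.001,0,0.007],
  [-0.001,0,0.0075],
  [-0.001,0,0.0075],
], twist=[0,0,0,0,0,0,0,0,0], fingers=[-1,-1,-1,-1,-1,-1,-1,-1,-1])

```text
time_s: 11.73
position: [0.5285, -0.0033, 0.1576]
eef_rot: [[1.0, -0.024, -0.0], [-0.024, -1.0, -0.0], [-0.0, 0.0, -1.0]]
wrist_force: [-0.0, -0.1, 0.1]
grip_width: -0.0001
grip_force: 0.0
```

Call:
step_arm([
  [0,0,0.0005],
  [0,0,0.001],
  [0,0,0.0015],
  [0,0,0.002],
  [0,0,0.0025],
  [0,0,0.0025],
], twist=[0,0,0,0,0,0], fingers=[-1,-1,-1,-1,-1,-1])

```text
time_s: 12.23
position: [0.5287, -0.0034, 0.157]
eef_rot: [[1.0, -0.023, 0.001], [-0.023, -1.0, -0.0], [0.001, 0.0, -1.0]]
wrist_force: [-2.3, 0.8, 9.9]
grip_width: -0.0001
grip_force: 5.1
```

Call:
step_arm([
  [0,0,-0.01],
  [0,0,-0.025],
  [0,0,-0.04],
  [-0.01,0.015,-0.045],
  [-0.02,0.03,-0.045],
  [-0.03,0.045,-0.045],
  [-0.038,0.056,-0.045],
  [-0.041,0.06,-0.04],
  [-0.041,0.06,-0.025],
  [-0.041,0.06,-0.01],
  [-0.041,0.06,0.0],
  [-0.041,0.06,0.0],
], twist=[0,0,0,0,0,0,0,0,0,0,0,0], fingers=[-1,-1,-1,-1,-1,-1,-1,-1,-1,-1,-1,-1])

```text
time_s: 13.23
position: [0.4848, -0.0618, 0.1531]
eef_rot: [[1.0, -0.024, -0.004], [-0.024, -1.0, 0.001], [-0.004, -0.001, -1.0]]
wrist_force: [-0.0, 0.7, 0.1]
grip_width: -0.0003
grip_force: 0.0
```

```bash
python3 - <<'E'
from h import *
from station import *
s=snapshot('wrist');t=snapshot('side');print(observe()['position'])
a=cv2.resize(np.ascontiguousarray(t['img'][130:280,200:340]),(392,420))
b=cv2.resize(np.ascontiguousarray(s['img'][90:370,145:415]),(405,420))
cv2.imwrite('pics/w4.png',np.hstack([b,a])[:,:,::-1])
E
```

```text
[ 0.48629572 -0.06213477  0.1550556 ]
```

View pics/w4.png

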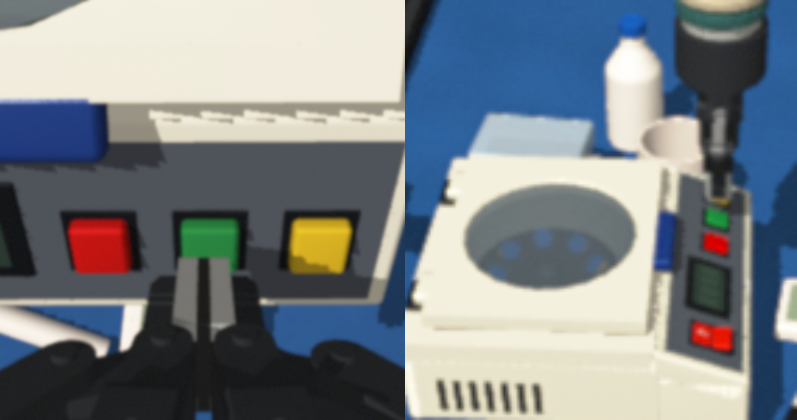

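Lid shut; tip at (204,265) over the green key (210,240), red and yellow well clear. I press with a 1.5 mm shift right.

Call:
step_arm([
  [-0.001,0.0015,0.006],
  [-0.001,0.0015,0.012],
  [-0.001,0.0015,0.017],
  [-0.001,0.0015,0.02],
  [-0.001,0.0015,0.022],
  [-0.001,0.0015,0.024],
  [-0.001,0.0015,0.025],
  [-0.001,0.0015,0.026],
  [-0.001,0.0015,0.026],
], twist=[0,0,0,0,0,0,0,0,0], fingers=[-1,-1,-1,-1,-1,-1,-1,-1,-1])

```text
time_s: 14.08
position: [0.486, -0.0639, 0.1298]
eef_rot: [[1.0, -0.024, 0.002], [-0.024, -1.0, -0.0], [0.002, 0.0, -1.0]]
wrist_force: [0.7, 1.0, 3.6]
grip_width: 0.0
grip_force: 1.6
```

Call:
step_arm([
  [0,0,0.0005],
  [0,0,0.001],
  [0,0,0.0015],
  [0,0,0.002],
  [0,0,0.002],
], twist=[0,0,0,0,0], fingers=[-1,-1,-1,-1,-1])

```text
time_s: 14.5
position: [0.4859, -0.064, 0.1283]
eef_rot: [[1.0, -0.024, 0.002], [-0.024, -1.0, -0.001], [0.002, 0.001, -1.0]]
wrist_force: [0.6, 0.9, 8.6]
grip_width: -0.0
grip_force: 4.1
```

Call:
step_arm([
  [0,0,0.0005],
  [0,0,0.001],
  [0,0,0.0015],
  [0,0,0.0015],
], twist=[0,0,0,0], fingers=[-1,-1,-1,-1])

```text
time_s: 14.83
position: [0.486, -0.064, 0.128]
eef_rot: [[1.0, -0.024, 0.003], [-0.024, -1.0, -0.001], [0.003, 0.001, -1.0]]
wrist_force: [-2.4, 2.0, 15.6]
grip_width: -0.0003
grip_force: 8.1
```

Call:
step_arm([
  [0,0,-0.004],
  [0,0,-0.012],
  [0,0,-0.025],
  [0,0,-0.045],
  [0,0,-0.07],
  [-0.01,0,-0.1],
  [-0.02,0,-0.13],
  [-0.03,0,-0.155],
  [-0.03,0,-0.17],
  [-0.03,0,-0.175],
  [-0.03,0,-0.175],
  [-0.03,0,-0.175],
], twist=[0,0,0,0,0,0,0,0,0,0,0,0], fingers=[-1,-1,-1,-1,-1,-1,-1,-1,-1,-1,-1,-1])

```text
time_s: 15.83
position: [0.4545, -0.0631, 0.2997]
eef_rot: [[1.0, -0.024, -0.002], [-0.024, -1.0, 0.0], [-0.002, -0.0, -1.0]]
wrist_force: [-0.3, -0.6, 0.7]
grip_width: -0.0
grip_force: 0.0
```

```bash
python3 - <<'E'
from h import *
from station import *
s=snapshot('wrist');t=snapshot('side')
a=cv2.resize(np.ascontiguousarray(t['img'][130:280,220:340]),(336,420))
b=cv2.resize(np.ascontiguousarray(s['img'][0:250,50:326]),(464,420))
cv2.imwrite('pics/w5.png',np.hstack([b,a])[:,:,::-1])
E
```

```text
(no output)
```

View pics/w5.png

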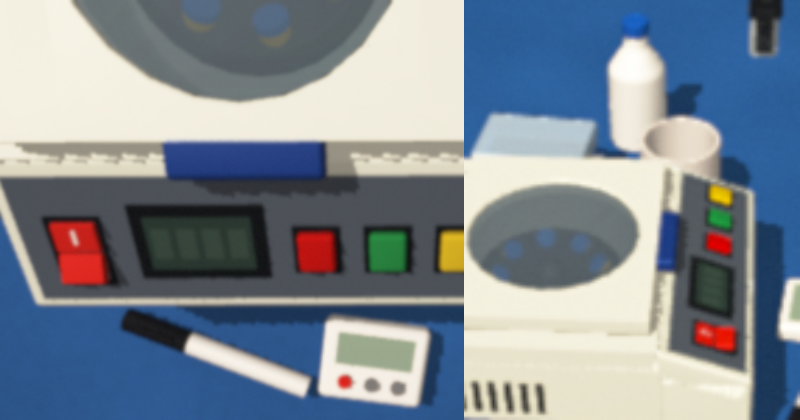

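The lid is shut, the rocker (75,250) is tipped to on with its near half raised, the green key (387,250) is back up, and nothing around has moved.

```bash
python3 -c "
from station import *
print(close_job())"
```

```text
the job is handed in; nothing more can be done
None
```

The job is handed in: the rocker was pressed to its stop, the lid pushed shut, and the green key pressed to its stop and released, in that order by about 16 s. The last picture shows nothing around disturbed, but the display never lit, so whether it is actually running is not confirmed.

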